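# Hold down the portion scale's recessed calibration switch

### The job

The kitchen's portion scale is about to be calibrated and its weighing pan is already off: slide the black cover on the scale's deck fully open, and with the blue-handled steel pin from the wooden stand reach straight down through the uncovered hole and press the recessed red switch all the way down, firmly but without leaning your weight on it. Keep the switch held down: finish while the gripper is still holding the upright pin on it, with the cover open. Do not push on the four-armed pan support of the scale, and leave the thermometer, the brush, the pan and the bowl where they are.

Things in the scene. Friction and masses are not known exactly. Their poses are not given: they have to be found in the camera images.
- scale: Heavy white bench scale, fixed, 290 (its x) x 260 (its y) mm. Origin: centre of its footprint on the counter, z up. Its sloped panel with display and keys is at its -x side, its flat deck is 60 mm above the counter and runs from x = -70 to +145 mm. The calibration port is at (0, -100) mm in its frame.
- port (a point): Centre of the mouth of the calibration port, at deck height; axes as the scale's. A vertical round hole of 14 mm diameter with a 1.5 mm chamfer in a 30 mm square grey tile of the deck, hidden under the black cover until that is slid open. The red switch cap fills the bore, its top 18 mm below the deck when released, 23 mm when fully down.
- cover (a joint): Travel of the cover along the scale's +x (away from the key panel): 0 closed over the port, 0.030 fully open at its stop. It starts nearly closed, needs about 2 N to slide and stays where it is left. It does not lift off.
- cover_ridge (a point): Centre of the top face of the black cover's thumb ridge; moves with the cover, axes as the scale's. The ridge is 12 mm thick along the scale's x, 26 mm long along y, 16 mm high; its top is 79.5 mm, the cover plate's top 63.5 mm above the counter. Closed, it lies 22 mm to +x of the port. The plate reaches 36 mm to -x and 10 mm to +x of it. Grey guides at y = +-18 mm are 66 mm above the counter.
- cal_switch (a joint): Travel of the red switch downward: 0 released, 0.005 fully down at its stop. Sprung: moves from 1.5 N, fully down at 5 N; springs back when let go.
- switch_top (a point): Centre of the top of the red switch cap (13 mm across), in the bore on the port's axis.
- pan_support: Aluminium four-armed cross on the scale that carries the pan on the load cell, fixed to the scale. Origin: its centre on the deck, 37 mm to +x and 100 mm to +y of the port in the scale's frame. Its arms are diagonal with four rubber buttons 55 mm from the centre in x and in y; they reach 79.5 mm above the counter.
- stand: Light wooden tool stand, fixed, 85 (its x) x 190 (its y) x 72 mm high. Origin: centre of its footprint. Three vertical holes of 10 mm, 64 mm deep, in a row along its y at y = -60, 0 and +60 mm; each holds one tool upright, in any order.
- pin: Blunt calibration pin, 140 mm long, about 60 to 100 g, standing upright in one of the stand's holes, tip down. Origin: the tip; z runs up the pin to the handle. Steel rod of 6 mm diameter for the lower 62 mm, then a round ribbed blue handle of 18 mm diameter and 78 mm length. In the stand the tip is 10 mm, the shoulder of the handle 72 mm and the handle's top 150 mm above the counter.
- pin_tip (a point): The pin's tip (the pin's origin).
- thermometer: Dial thermometer with a 6 mm stem, black sleeve and a 32 mm steel dial on top, upright in another hole of the stand; its top is 112 mm above the counter. Origin: its lower tip. Leave it.
- brush: Basting brush with a 6 mm stem and an orange head (16 x 30 mm) on top, upright in another hole of the stand; its top is 131 mm above the counter. Origin: its lower tip. Leave it.
- pan: The scale's stainless weighing pan, 200 x 250 x 15 mm, lying flat on the counter beyond the scale's left side. Origin: centre of its underside. Leave it.
- bowl: Stainless mixing bowl, 170 mm across the rim, 75 mm high, standing on the counter beyond the tool stand. Origin: centre of its underside. Leave it.

How it is judged:
By the outcome, as a careful person would: the job done as asked, in the order asked, and still so for the second after the job is handed in, while the arm keeps its last pose, push and grip.
It also fails if it takes over 48 s, if anything falls off the work surface, if the arm or the gripper's body presses on something with over 40 N, if the wrist force passes 120 N, or if a joint passes its speed limit or range.

### The arm

A 7-joint arm with a two-finger parallel gripper is mounted at the origin on the work surface. World frame = base frame: x ahead of the robot, y to its left, z up, the work surface at z = 0. Lengths are in m, angles in rad, forces in N, time in s.
With the tool pointing down it reaches from about 0.35 to 0.9 m from the base axis. Payload 8.1 kg.
Tool frame: the origin (TCP) lies at the very end of the fingers, on their centre line; the grasp point (between the pads) lies 19 mm behind it (arm.tcp_to_grasp is the distance from the TCP to the grasp point, in m); z points along the fingers, y is the line along which they close (so a half turn about z gives the same grasp; the last joint's range is limited). The gripper opens to 92 mm and grips with 3 to 60 N. Pads are 19 mm wide; open, the fingers measure 130 mm over their backs; the gripper's body (75 mm by 190 mm) begins 47 mm behind the grasp point.
Start: joints at [-1.449, 0.434, 0.025, 1.573, -0.012, 1.134, -0.075], TCP at [0.139, 0.609, 0.227] pointing down, gripper open.
Joint ranges: [-2.62, 2.62], [-0.44, 2.09], [-1.27, 1.32], [0.08, 2.57], [-1.32, 4.46], [0.12, 2], [-2.74, 2.74]. Speed limits (rad/s): [2.22, 2.22, 3.01, 3.01, 3.14, 3.14, 3.14].

### API

Orientations are given as a rotation vector (axis times angle).
In Python, from cell import arm, eyes gives the robot as it stands (arm), with the cameras (eyes).
- The arm moves only by the tool drive_effector, called as name(argument=value, ...) on one line, values as JSON. Schema: {"type":"object","properties":{"offsets":{"type":"string"},"grip_force":{"type":"number"},"only":{"type":"string"},"quiet":{"type":"boolean"},"lines":{"type":"string"}},"required":["offsets"],"additionalProperties":false}. offsets is a string of 1 to 10 rows, parted by semicolons, with the numbers parted by commas; each row has 5 numbers: dx, dy, dz in shares of the most that a row can go, 1 being 50 mm, then a turn about the tool's z in shares of pi rad (1.0 is pi rad), then the opening from 0.0 (shut) to 1.0 (fully open); each row shifts and turns the commanded pose from where the row before left it, along the tool's axes as they then stand; what a row does not reach is not made up. A row lasts 1/10 s, in which the tool goes at most 0.05 m and 0.15 rad, less where a joint would pass 70% of its speed; a pose out of reach is approached as far as the arm can. The fingers move at their own pace and stop on an object; grip_force is the grip in N (left out, the last holds). Time passes only in rows, so rows that do not move let the fingers close. The tool returns the time, the measured TCP pose, the force, the opening and the grip force at its end. only (a regular expression) keeps the lines of the reply that match it, lines (a string "A,B") keeps lines A to B, and quiet returns only ok. Input that does not fit is refused with a message, and nothing moves.
- arm.observe(): the state, without advancing time (a new reading comes with each control period).
- eyes.get_image(name): name is "scene" or "top" or "wrist"; returns a dict with "image" (400x640x3 uint8, blue, green, red), "fx", "fy", "cx", "cy" (pixels), "cam_to_world" (4x4, takes a point from camera to world coordinates); the wrist camera has in their place "mount" (4x4, takes a point from camera to tool coordinates, whose origin is the TCP and whose axes are the flange's). Camera axes: x right, y down, z forward; pixel columns grow to the right and rows downward; lengths in m; the calibration is good to about 2 mm. A picture is of the moment at which its call begins: read the wrist's pose just before it. There is no depth.
- arm.sign_off(): hands the job in; it is judged then, once.
The state is a dict: "clock": time; "joints": joint angles; "dq": joint speeds; "joint_efforts": joint torques, N m; "position": TCP position; "ee_rot": TCP orientation; "force": force on the tool from outside, world axes, zero at the start; "ft_torque": the same for the moment, N m; "width": opening from 0.0 (shut) to 1.0 (fully open); "gripper_force": force on a finger pad.
Only numpy, scipy, OpenCV 4.12 (cv2) and the standard library are available. Lean on these libraries where they do the work, as an engineer would, in place of code of your own. Each camera call takes 0.05 s, during which the arm holds its last target. There are 200 camera calls.

## Working session

There is one attempt and no reset: what is moved stays moved. The work goes in short steps, Python scripts to look and compute and a tool call to move; the robot and the scene stay as the last step left them, time stands still between calls to the robot, and variables do not carry over. Pictures are saved under pics/ and viewed, at most 10 in all, crops included, and the job is handed in when it is done.

```bash
ls; mkdir -p pics
```

Run:
```python
from cell import arm, eyes
import cv2
o=arm.observe(); print({k:o[k] for k in('clock','position','ee_rot','width','force')})
for n in('scene','top'):
    d=eyes.get_image(n); cv2.imwrite(f'pics/{n}0.png',d['image']); print(n,d['fx'],d['cx'],d['cy'],d['cam_to_world'])
print(eyes.get_image('wrist')['mount'])
```

```text
cell.py
pics
{'clock': 0.0, 'position': array([0.13922885, 0.60876504, 0.22594897]), 'ee_rot': array([-3.52447190e-01, -3.12169699e+00,  2.46854721e-03]), 'width': 0.9995459630138372, 'force': array([ 0.64454536, -0.0810223 ,  0.72304803])}
scene 456.7654609566948 324.23831900577323 195.4970622921548 [[ 0.65501217  0.48722261 -0.57755796  1.32561665]
 [ 0.75543331 -0.43916232  0.48626842 -0.54061862]
 [-0.01672073 -0.75481825 -0.65572084  0.91027636]
 [ 0.          0.          0.          1.        ]]
top 430.7588882086983 320.27520121971116 205.47049345095118 [[ 0.02103272 -0.99417961  0.10566232  0.45547034]
 [-0.99976643 -0.0214402  -0.00272199  0.05360789]
 [ 0.00497157 -0.10558039 -0.99439834  1.40715782]
 [ 0.          0.          0.          1.        ]]
[[-9.67343564e-04 -9.65986897e-01 -2.58589209e-01  6.94816360e-02]
 [ 9.99999360e-01 -7.82663636e-04 -8.17126624e-04 -1.16291647e-03]
 [ 5.86945241e-04 -2.58589834e-01  9.65987036e-01 -1.58196209e-01]
 [ 0.00000000e+00  0.00000000e+00  0.00000000e+00  1.00000000e+00]]
```

View pics/scene0.png

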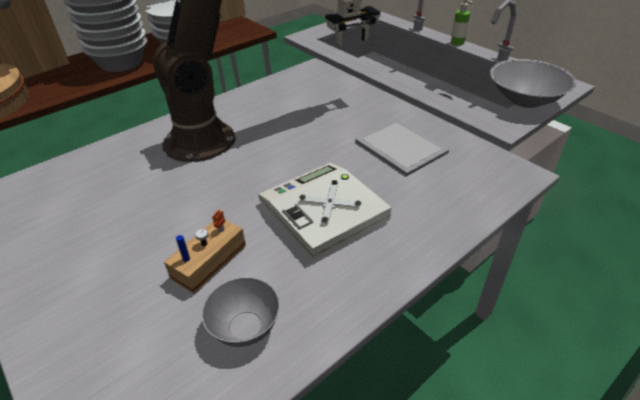

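View pics/top0.png

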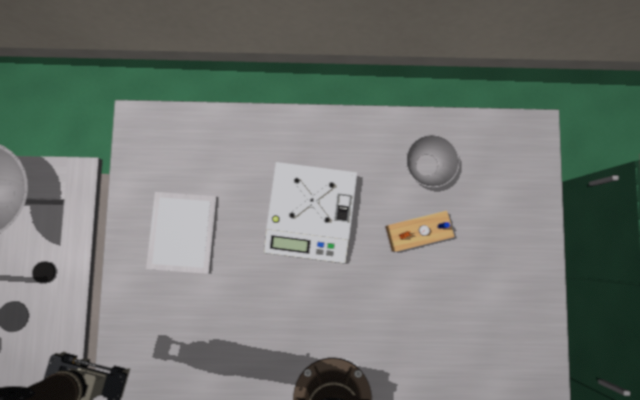

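The scene picture shows the blue pin at (183,248), the outermost tool in the stand, and the scale at about (325,207). In the top picture the pin is at (445,226), the cover's ridge near (343,210), and the pan support's buttons are near (297,181), (332,185), (292,215) and (327,220).

Create h.py:
```python
import numpy as np, cv2
from scipy.spatial.transform import Rotation as R
from cell import arm, eyes
def ray(d,uv,T=None):
    T=d['cam_to_world'] if T is None else T
    v=T[:3,:3]@[(uv[0]-d['cx'])/d['fx'],(uv[1]-d['cy'])/d['fy'],1]
    return T[:3,3],v/np.linalg.norm(v)
def atz(d,uv,z,T=None):
    p,v=ray(d,uv,T); return p+v*(z-p[2])/v[2]
def tri(rays):
    A=sum(np.eye(3)-np.outer(v,v) for p,v in rays); b=sum((np.eye(3)-np.outer(v,v))@p for p,v in rays)
    x=np.linalg.solve(A,b); return x,[np.linalg.norm(np.cross(x-p,v)) for p,v in rays]
def wrist():
    o=arm.observe(); T=np.eye(4); T[:3,:3]=R.from_rotvec(o['ee_rot']).as_matrix(); T[:3,3]=o['position']
    d=eyes.get_image('wrist'); return d,T@np.array(d['mount'])
def proj(d,X,T=None):
    T=d['cam_to_world'] if T is None else T
    c=T[:3,:3].T@(np.asarray(X)-T[:3,3]); return [d['fx']*c[0]/c[2]+d['cx'],d['fy']*c[1]/c[2]+d['cy']]
def tool(target,rot=None):  # world target -> shift in tool axes
    o=arm.observe(); return R.from_rotvec(o['ee_rot']).as_matrix().T@(np.asarray(target)-o['position'])
```

Run:
```python
from h import *
s=eyes.get_image('scene');t=eyes.get_image('top')
for d,x,y in((s,150,220),(t,430,210)):
    c=d['image'][y:y+40,x:x+60].astype(int); m=(c[...,0]-c[...,2]>50)
    v,u=np.nonzero(m); print(u.min()+x,u.max()+x,v.min()+y,v.max()+y,u.mean()+x,v.mean()+y)
a=cv2.resize(s['image'][155:295,160:400],None,fx=3.3,fy=3.3,interpolation=cv2.INTER_CUBIC)
cv2.imwrite('pics/s1.png',a)
a=cv2.resize(t['image'][155:270,260:460],None,fx=4,fy=4,interpolation=cv2.INTER_CUBIC);cv2.imwrite('pics/t1.png',a)
```

```text
176 185 235 258 180.03225806451613 240.56451612903226
440 449 223 227 445.02941176470586 224.94117647058823
```

View pics/s1.png

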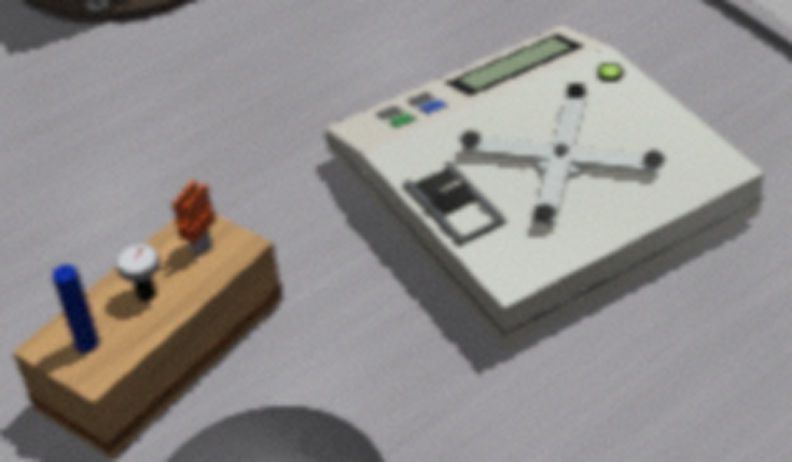

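View pics/t1.png

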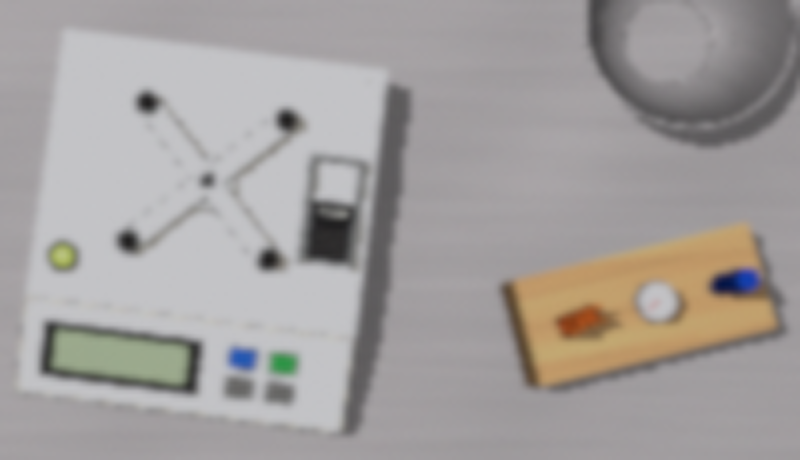

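The scene crop shows the buttons at (577,90), (470,140), (653,159) and (544,213), with the pin's top at (65,272) and its foot at (87,345). The top crop shows the buttons at (148,102), (288,120), (127,241) and (269,260), with the pin's top at about (748,281) and its foot at (720,285). The ridge is at about (334,212).

Run:
```python
from h import *
s=eyes.get_image('scene');t=eyes.get_image('top')
S=lambda x,y:(x/3.3+160-.35,y/3.3+155-.35)
P=lambda x,y:(x/4+260-.37,y/4+155-.37)
pairs={'b-+':((577,90),(127,241)),'b--':((470,140),(269,260)),'b++':((653,159),(148,102)),'b+-':((544,213),(288,120)),'pintop':((65,272),(748,281)),'pinfoot':((87,347),(718,286))}
B={}
for k,(a,b) in pairs.items():
    x,e=tri([ray(s,S(*a)),ray(t,P(*b))]); B[k]=x; print(k,x.round(4),np.round(e,4))
L=np.array([[-55,55],[-55,-55],[55,55],[55,-55]])/1e3
W=np.array([B[k][:2] for k in('b-+','b--','b++','b+-')])
c=W.mean(0); M=(W-c).T@L; yaw=np.arctan2(M[1,0]-M[0,1],M[0,0]+M[1,1])
r=np.array([[np.cos(yaw),-np.sin(yaw)],[np.sin(yaw),np.cos(yaw)]])
print('yaw',yaw,'resid',(W-c-(L@r.T)).round(4).tolist())
port=c+r@[-.037,-.1]; print('c',c,'port',port,'ridge closed',port+r@[.022,0])
print('ridge top view',atz(t,P(334,210),.0795),'foot@72',atz(t,P(718,286),.072), 'top@150',atz(t,P(748,281),.15), atz(s,S(65,272),.15))
o=arm.observe(); print(R.from_rotvec(o['ee_rot']).as_matrix().round(3))
```

```text
b-+ [0.5657 0.1389 0.0762] [0. 0.]
b-- [0.5534 0.0287 0.0748] [0.0001 0.0001]
b++ [0.6749 0.1255 0.0762] [0.0001 0.0001]
b+- [0.6632 0.016  0.0763] [0.0002 0.0002]
pintop [ 0.54   -0.3214  0.1478] [0.0001 0.0001]
pinfoot [ 0.5405 -0.3222  0.0692] [0.001 0.001]
yaw -0.1135979825134293 resid [[-0.0002, 0.0008], [0.0, -0.0002], [-0.0003, -0.0002], [0.0005, -0.0004]]
c [0.61429593 0.07726667] port [ 0.56619902 -0.01789471] ridge closed [ 0.58805723 -0.02038849]
ridge top view [ 0.59290046 -0.02094779  0.0795    ] foot@72 [ 0.54079511 -0.32042371  0.072     ] top@150 [ 0.53993874 -0.32056701  0.15      ] [ 0.54222766 -0.32213111  0.15      ]
[[-0.975  0.223 -0.   ]
 [ 0.223  0.975 -0.   ]
 [-0.    -0.    -1.   ]]
```

The buttons triangulate consistently: scale yaw is -0.114 rad and the port is near (0.566,-0.018). I'll align with the scale, shut the fingers and travel to above a point 5 mm to -x of the port.

The rows are not in the units I measure in: shifts go in shares of 50 mm and turns go in shares of pi rad. I convert before sending: -0.036 m is -0.72, -0.03 m is -0.6, -0.111 rad / 3.1416 = -0.0353.

drive_effector(offsets="0,0,0,-0.0353,0;-0.6,-0.72,0,0,0;-0.6,-0.72,0,0,0;-0.6,-0.72,0,0,0;-0.6,-0.72,0,0,0;-0.6,-0.72,0,0,0;-0.6,-0.72,0,0,0;-0.6,-0.72,0,0,0;-0.6,-0.72,0,0,0;-0.6,-0.72,0,0,0", grip_force=40)

```text
clock: 1.35
position: [0.3716, 0.255, 0.227]
ee_rot: [0.179, 3.136, 0.001]
force: [1.3, 0.5, -0.4]
width: 0.177
gripper_force: 0.0
```

Run:
```python
from h import *
print(tool([.5612,-.0173,.18]))
```

```text
[-0.21930854 -0.24905775  0.04695615]
```

Scaled: -0.034 m is -0.68, -0.03 m is -0.6.

drive_effector(offsets="-0.6,-0.68,0,0,0;-0.6,-0.68,0,0,0;-0.6,-0.68,0,0,0;-0.6,-0.68,0,0,0;-0.6,-0.68,0,0,0;-0.6,-0.68,0.1,0,0;-0.4,-0.5,0.4,0,0;-0.2,-0.2,0.4,0,0;0,0,0,0,0;0,0,0,0,0")

```text
clock: 2.35
position: [0.5519, -0.0043, 0.1816]
ee_rot: [-0.179, -3.135, -0.0]
force: [-0.1, 1.0, 0.1]
width: 0.007
gripper_force: 0.0
```

Run:
```python
from h import *
print(tool([.5612,-.0173,.071]))
d,T=wrist()
cv2.imwrite('pics/w1.png',d['image'])
for z,n in((.0795,'ridge'),(.06,'port')):
    for x in((.5662,-.0179),(.5929,-.0209)): print(n,x,proj(d,[*x,z],T))
```

```text
[-0.01087909 -0.01185989  0.11062223]
ridge (0.5662, -0.0179) [np.float64(309.0812200395104), np.float64(217.66022733861232)]
ridge (0.5929, -0.0209) [np.float64(309.4695028560183), np.float64(245.82851811187987)]
port (0.5662, -0.0179) [np.float64(309.86166510809346), np.float64(211.2428349670605)]
port (0.5929, -0.0209) [np.float64(310.2074751429183), np.float64(237.78625014218673)]
```

View pics/w1.png

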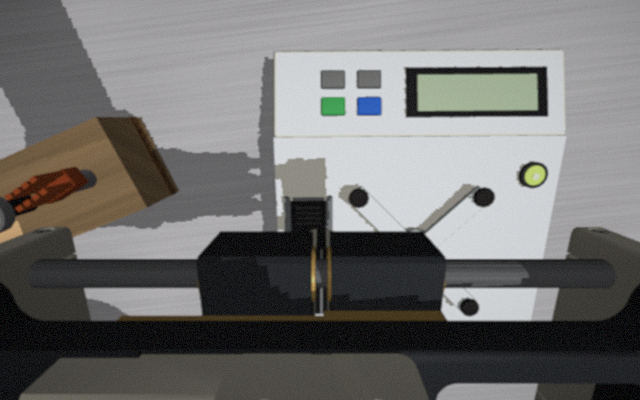

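The wrist picture shows the cover guides centred near column 308 and running down to the fingers at about row 232. The predicted port is at (310,211), so it agrees to within about 1 mm. I'll descend beside the ridge.

Scaled: 0.03 m is 0.6, 0.02 m is 0.4.

drive_effector(offsets="-0.22,-0.24,0.4,0,0;0,0,0.6,0,0;0,0,0.6,0,0;0,0,0.4,0,0;0,0,0.2,0,0;0,0,0,0,0;-0.16,0,0,0,0;-0.12,0,0,0,0;0,0,0,0,0")

```text
clock: 3.3
position: [0.5775, -0.0193, 0.0728]
ee_rot: [0.178, 3.134, 0.0]
force: [0.5, -0.1, 0.6]
width: 0.01
gripper_force: 0.0
```

Run:
```python
from h import *
print(arm.observe()['position'],tool([.5662,-.0179,.071]))
```

```text
[ 0.57749872 -0.01929051  0.0728289 ] [1.13879078e-02 9.92088555e-05 1.80147051e-03]
```

Scaled: -0.006 m is -0.12, -0.004 m is -0.08.

drive_effector(offsets="-0.12,0,0,0,0;-0.12,0,0,0,0;-0.12,0,0,0,0;-0.08,0,0,0,0;0,0,0,0,0")

```text
clock: 3.8
position: [0.5985, -0.0221, 0.0717]
ee_rot: [0.179, 3.136, -0.0]
force: [-0.1, 0.4, -0.6]
width: 0.006
gripper_force: 0.0
```

drive_effector(offsets="-0.04,0,0,0,0;-0.04,0,0,0,0;0,0,0,0,0")

```text
clock: 4.1
position: [0.6016, -0.0225, 0.0716]
ee_rot: [-0.179, -3.136, 0.0]
force: [-1.3, 0.5, -0.6]
width: 0.008
gripper_force: 0.5
```

Scaled: -0.002 m is -0.04.

drive_effector(offsets="-0.04,0,0,0,0;-0.04,0,0,0,0;0,0,0,0,0")

```text
clock: 4.4
position: [0.6024, -0.0225, 0.0713]
ee_rot: [-0.178, -3.13, -0.001]
force: [-11.6, 1.2, 9.0]
width: 0.008
gripper_force: 6.0
```

drive_effector(offsets="-0.04,0,0,0,0;-0.04,0,0,0,0;0,0,0,0,0")

```text
clock: 4.7
position: [0.6028, -0.0226, 0.0708]
ee_rot: [-0.178, -3.124, -0.002]
force: [-23.8, 1.8, 17.7]
width: 0.005
gripper_force: 12.0
```

drive_effector(offsets="-0.04,0,0,0,0;0,0,0,0,0")

```text
clock: 4.9
position: [0.603, -0.0226, 0.0705]
ee_rot: [-0.178, -3.12, -0.002]
force: [-29.0, 3.7, 21.7]
width: 0.007
gripper_force: 14.8
```

The cover is at its stop: force is rising and the position matches the prediction. I'll back off, rise and look.

Scaled: -0.04 m is -0.8, -0.03 m is -0.6.

drive_effector(offsets="0.2,0,0,0,0;0.16,0,0,0,0;0,0,-0.8,0,0;0,0,-0.8,0,0;0,0,-0.8,0,0;-0.6,0,0,0,0;-0.4,0,0,0,0;0,0,0,0,0;0,0,0,0,0")

```text
clock: 5.8
position: [0.6433, -0.0273, 0.1914]
ee_rot: [0.179, 3.136, -0.0]
force: [-0.8, 0.4, 0.4]
width: 0.003
gripper_force: 0.0
```

Run:
```python
from h import *
d,T=wrist()
a=proj(d,[.5662,-.0179,.06],T);print(arm.observe()['position'],a)
u,v=int(a[0])-50,int(a[1])-45
print(u,v)
cv2.imwrite('pics/w2.png',cv2.resize(d['image'][v:v+75,u:u+100],None,fx=8,fy=8,interpolation=cv2.INTER_CUBIC))
```

```text
[ 0.64282659 -0.02718502  0.19141564] [np.float64(323.01717156563404), np.float64(108.38243307757791)]
273 63
```

View pics/w2.png

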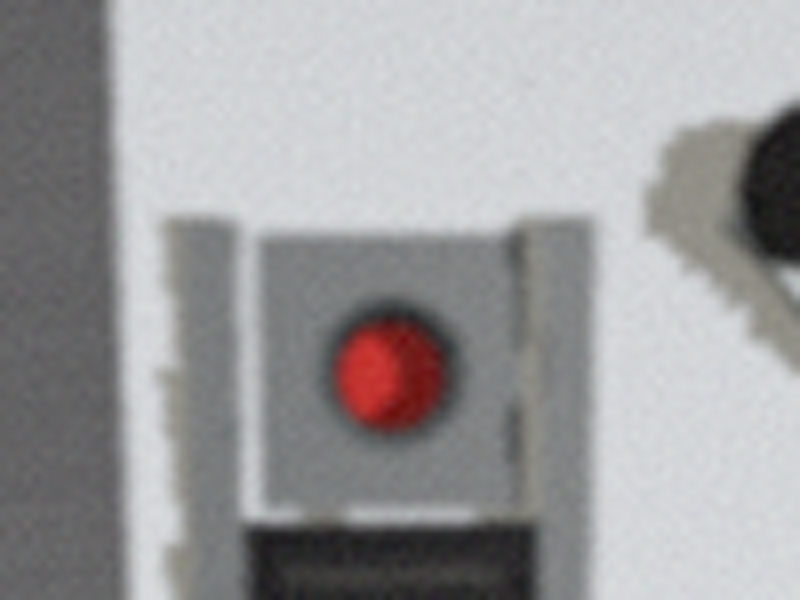

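The wrist crop shows the open port: red cap centred near crop (390,370), i.e. pixel (321.5,109), with the whole tile uncovered. That is within 1 px of the prediction. Next is the pin.

Run:
```python
from h import *
d,T=wrist(); t=eyes.get_image('top')
print('port',atz(d,(273+391/8-.4,63+369/8-.4),.06,T))
P=lambda x,y:(x/4+260-.37,y/4+155-.37)
p=np.array([.5403,-.3212]);th=atz(t,P(658,301),.112)
v=th[:2]-p; print(th,np.linalg.norm(v)); yaw=np.arctan2(-v[0],v[1]); print('standyaw',yaw)
o=arm.observe();M=R.from_rotvec(o['ee_rot']).as_matrix()
ty=np.arctan2(M[1,1],M[0,1]); print('turn',ty-yaw)
q=ty-yaw
print('shift in present axes to 60mm short(+x), z .25',tool([*p,.25]))
```

```text
port [ 0.56578985 -0.0192171   0.06      ]
[ 0.5259804  -0.26393673  0.112     ] 0.05902654739385774
standyaw 0.2450408567817739
turn 1.2117517157406479
shift in present axes to 60mm short(+x), z .25 [ 0.06820373 -0.30384115 -0.0584071 ]
```

Scaled: -0.045 m is -0.9, -0.044 m is -0.88, 0.15 rad / 3.1416 = 0.0477.

drive_effector(offsets="0,0,-0.8,0,0;0.16,-0.7,-0.36,0,0.6;0.2,-0.9,0,0,0.6;0.2,-0.9,0,0,0.6;0.2,-0.9,0,0,0.6;0.2,-0.9,0,0,0.6;0.2,-0.9,0,0,0.6;0.2,-0.88,0,0,0.6;0,0,0,0.0318,0.6;0,0,0,0.0477,0.6")

```text
clock: 6.95
position: [0.5394, -0.3236, 0.2499]
ee_rot: [0.581, 3.087, -0.0]
force: [0.7, 0.4, -0.1]
width: 0.598
gripper_force: 0.0
```

drive_effector(offsets="0,0,0,0.0477,0.6;0,0,0,0.0477,0.6;0,0,0,0.0477,0.6;0,0,0,0.0477,0.6;0,0,0,0.0477,0.6;0,0,0,0.0477,0.6;0,0,0,0.0191,0.6;0,0,0,0,0.6;0,0,0,0,0.6")

```text
clock: 7.85
position: [0.541, -0.3211, 0.2497]
ee_rot: [-1.928, -2.48, -0.0]
force: [-0.7, 0.4, 0.5]
width: 0.597
gripper_force: 0.0
```

Run:
```python
from h import *
print(tool([.5403,-.3212,.101]))
M=R.from_rotvec(arm.observe()['ee_rot']).as_matrix(); print(np.arctan2(M[1,1],M[0,1]))
d,T=wrist()
for z in (.15,.072): print(proj(d,[.5403,-.3212,z],T))
cv2.imwrite('pics/w3.png',d['image'])
```

```text
[ 5.78005102e-05 -6.76089004e-04  1.48735765e-01]
0.2491032918211376
[np.float64(321.08099097412946), np.float64(199.38896144525128)]
[np.float64(320.9621738710612), np.float64(181.43328732122197)]
```

View pics/w3.png

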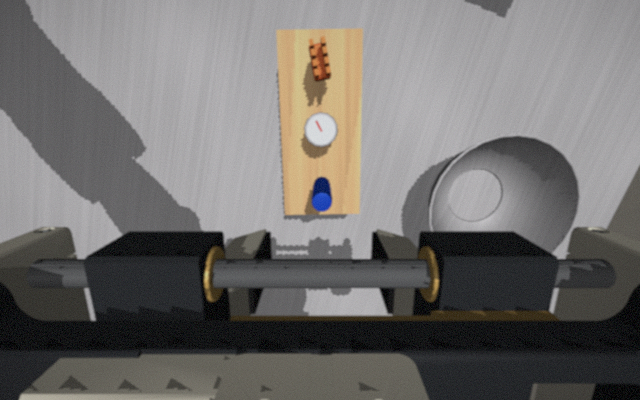

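The pin's top is at (321.5,201), where the prediction put it at (321,199), and the fingers straddle it. I'll descend and grip.

drive_effector(offsets="0,0,0.6,0,0.6;0,0,0.6,0,0.6;0,0,0.6,0,0.6;0,0,0.6,0,0.6;0,0,0.4,0,0.6;0,0,0.18,0,0.6;0,0,0,0,0.6;0,0,0,0,0.6")

```text
clock: 8.7
position: [0.5416, -0.3219, 0.1017]
ee_rot: [1.93, 2.477, 0.0]
force: [-0.4, -0.7, 0.5]
width: 0.6
gripper_force: 0.0
```

drive_effector(offsets="0,0,0,0,0;0,0,0,0,0;0,0,0,0,0;0,0,0,0,0;0,0,0,0,0", grip_force=40)

```text
clock: 9.2
position: [0.5413, -0.3214, 0.1009]
ee_rot: [1.931, 2.478, 0.0]
force: [-0.8, -0.5, -0.1]
width: 0.214
gripper_force: 0.0
```

drive_effector(offsets="0,0,0,0,0;0,0,0,0,0;0,0,0,0,0")

```text
clock: 9.5
position: [0.5412, -0.3214, 0.1008]
ee_rot: [1.931, 2.478, 0.0]
force: [-0.4, -0.1, 2.3]
width: 0.189
gripper_force: 40.0
```

drive_effector(offsets="0,0,-0.4,0,0;0,0,-0.6,0,0;0,0,-0.6,0,0;0,0,-0.6,0,0;0,0,0,0,0;0,0,0,0,0")

```text
clock: 10.1
position: [0.5413, -0.3214, 0.2109]
ee_rot: [1.93, 2.478, 0.001]
force: [-0.6, 0.6, -2.1]
width: 0.188
gripper_force: 40.0
```

Run:
```python
from h import *
print(arm.observe()['width']*.092)
print(tool([.5660,-.0187,.211]))
```

```text
0.017336376071045656
[ 2.87463856e-01  9.79633124e-02 -1.45469559e-04]
```

Scaled: -0.04 m is -0.8, 0.035 m is 0.7.

drive_effector(offsets="0,0,-0.8,0,0;0.6,0.2,0,0,0;0.8,0.28,0,0,0;0.8,0.28,0,0,0;0.8,0.28,0,0,0;0.8,0.28,0,0,0;0.8,0.28,0,0,0;0.7,0.22,0,0,0;0.44,0.14,0,0,0;0,0,0,0,0")

```text
clock: 11.1
position: [0.5655, -0.014, 0.2487]
ee_rot: [-1.921, -2.482, 0.001]
force: [0.9, -0.2, -1.9]
width: 0.19
gripper_force: 40.0
```

drive_effector(offsets="0,0,0.4,0,0;0,0,0.6,0,0;0,0,0.2,0,0;0,0,0,0,0;0,0,0,0,0")

```text
clock: 11.6
position: [0.5662, -0.0198, 0.1911]
ee_rot: [1.932, 2.477, -0.001]
force: [0.1, 0.2, -0.3]
width: 0.188
gripper_force: 40.0
```

Run:
```python
from h import *
o=arm.observe();print(o['position'],o['ee_rot'],tool([.5660,-.0187,.191]))
d,T=wrist(); M=R.from_rotvec(o['ee_rot']).as_matrix()
tip=o['position']+M@[0,0,.091]; sh=o['position']+M@[0,0,.029]
for n,x in(('tip',tip),('sh',sh),('port',[.5660,-.0187,.06])): print(n,np.round(x,4),proj(d,x,T))
a=proj(d,[.566,-.0187,.06],T); u,v=int(a[0])-60,int(a[1])-45; print(u,v)
cv2.imwrite('pics/w4.png',cv2.resize(d['image'][v:v+90,u:u+120],None,fx=6.5,fy=6.5,interpolation=cv2.INTER_CUBIC))
```

```text
[ 0.56621161 -0.01983705  0.19113978] [ 1.93194725e+00  2.47708420e+00 -5.41622981e-04] [1.15440331e-03 7.17211116e-05 1.39343152e-04]
tip [ 0.5662 -0.0199  0.1001] [np.float64(321.8962984924436), np.float64(202.1334779170471)]
sh [ 0.5662 -0.0198  0.1621] [np.float64(322.29515234013115), np.float64(227.59324500106047)]
port [ 0.566  -0.0187  0.06  ] [np.float64(321.81863980209334), np.float64(189.90562213658842)]
261 144
```

View pics/w4.png

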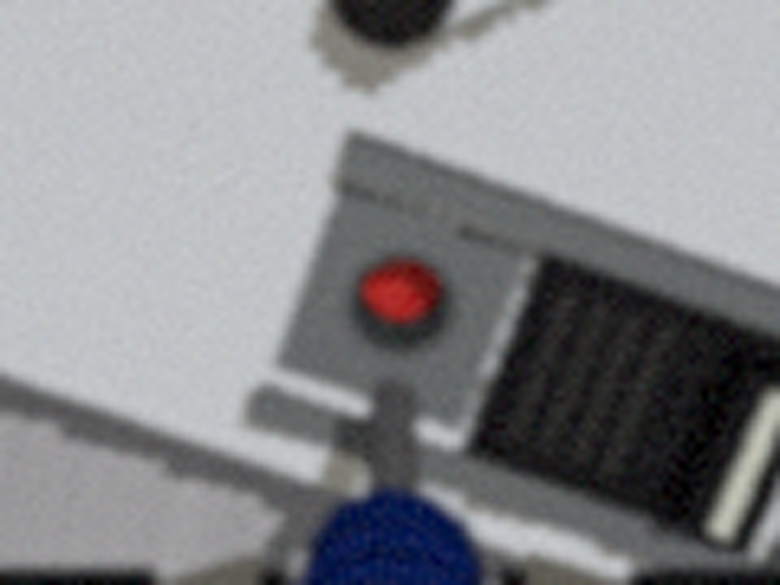

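The hole centre is at crop (401,305), and the pin tip is at about (396,390), drawn lower because it is nearer the camera. Against the projections, the tip needs about +1.8 mm in tool x and +0.4 mm in y. I'll correct this, descend to just above the deck and check.

Scaled: 0.01 m is 0.2, 0.0018 m is 0.036.

drive_effector(offsets="0.036,0.008,0.2,0,0;0,0,0.2,0,0;0,0,0.2,0,0;0,0,0.12,0,0;0,0,0,0,0;0,0,0,0,0;0,0,0,0,0")

```text
clock: 12.35
position: [0.5663, -0.0174, 0.155]
ee_rot: [1.931, 2.478, 0.001]
force: [-1.0, -0.3, -0.7]
width: 0.186
gripper_force: 40.0
```

Run:
```python
from h import *
o=arm.observe();print(tool([.5660,-.0187,.155]))
d,T=wrist(); M=R.from_rotvec(o['ee_rot']).as_matrix()
for n,x in(('tip',o['position']+M@[0,0,.091]),('port',[.5660,-.0187,.06])): print(n,np.round(x,4),proj(d,x,T))
a=proj(d,[.566,-.0187,.06],T); u,v=int(a[0])-40,int(a[1])-30; print(u,v)
w=cv2.resize(d['image'][v:v+60,u:u+80],None,fx=7,fy=7,interpolation=cv2.INTER_CUBIC)
cv2.imwrite('pics/w5.png',w)
```

```text
[-1.16280788e-03 -5.92559045e-04  3.08389451e-05]
tip [ 0.5663 -0.0174  0.064 ] [np.float64(321.8969032485936), np.float64(202.1336418994478)]
port [ 0.566  -0.0187  0.06  ] [np.float64(321.1224304492147), np.float64(202.18888746852792)]
281 172
```

View pics/w5.png

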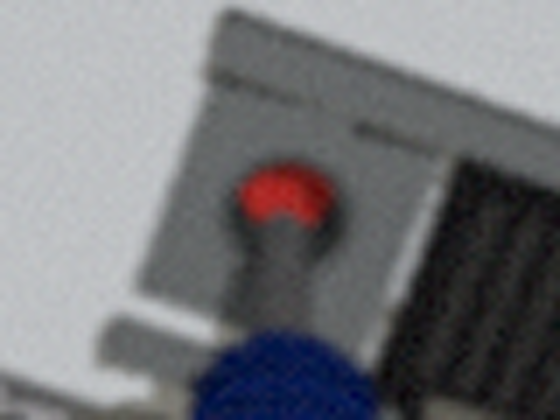

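The tip at (285,232) sits inside the rim, whose centre is near (287,210). About 11 px of that offset is due to the tip's height, so I add 1.3 mm in x and go down in small steps, watching the force.

Scaled: 0.005 m is 0.1, 0.0013 m is 0.026.

drive_effector(offsets="0.026,0.004,0,0,0;0,0,0.1,0,0;0,0,0.1,0,0;0,0,0.1,0,0;0,0,0.08,0,0;0,0,0,0,0;0,0,0,0,0")

```text
clock: 13.1
position: [0.5658, -0.0161, 0.1356]
ee_rot: [-1.931, -2.478, 0.0]
force: [-0.8, 0.4, -0.4]
width: 0.189
gripper_force: 40.0
```

drive_effector(offsets="0,0,0.04,0,0;0,0,0.04,0,0;0,0,0.04,0,0;0,0,0,0,0;0,0,0,0,0")

```text
clock: 13.6
position: [0.5661, -0.016, 0.1299]
ee_rot: [1.931, 2.478, 0.001]
force: [0.7, -0.7, 2.2]
width: 0.19
gripper_force: 40.0
```

Scaled: 0.001 m is 0.02.

drive_effector(offsets="0,0,0.02,0,0;0,0,0.02,0,0;0,0,0,0,0;0,0,0,0,0")

```text
clock: 14.0
position: [0.5661, -0.016, 0.1279]
ee_rot: [1.931, 2.478, 0.001]
force: [0.4, -0.0, 4.5]
width: 0.188
gripper_force: 40.0
```

drive_effector(offsets="0,0,0.02,0,0;0,0,0.02,0,0;0,0,0,0,0;0,0,0,0,0")

```text
clock: 14.4
position: [0.5666, -0.0162, 0.1271]
ee_rot: [1.931, 2.477, 0.002]
force: [-3.3, -0.2, 18.3]
width: 0.188
gripper_force: 40.0
```

drive_effector(offsets="0,0,0.02,0,0;0,0,0,0,0;0,0,0,0,0")

```text
clock: 14.7
position: [0.5668, -0.0164, 0.1268]
ee_rot: [1.931, 2.477, 0.003]
force: [-4.5, -0.5, 25.6]
width: 0.187
gripper_force: 40.1
```

The switch is at its hard stop. I'll ease back to about 12 N so I'm not leaning on it.

Scaled: -0.0016 m is -0.032.

drive_effector(offsets="0,0,-0.032,0,0;0,0,0,0,0;0,0,0,0,0;0,0,0,0,0")

```text
clock: 15.1
position: [0.5664, -0.0162, 0.1273]
ee_rot: [1.931, 2.477, 0.002]
force: [-2.9, 0.5, 13.7]
width: 0.19
gripper_force: 40.0
```

Run:
```python
from h import *
d,T=wrist(); s=eyes.get_image('scene')
a=cv2.resize(d['image'][150:260,250:400],None,fx=4,fy=4,interpolation=cv2.INTER_CUBIC)
cv2.imwrite('pics/w6.png',a); print(arm.observe()['force'])
```

```text
[-2.14460401  0.15147142 13.87556123]
```

View pics/w6.png

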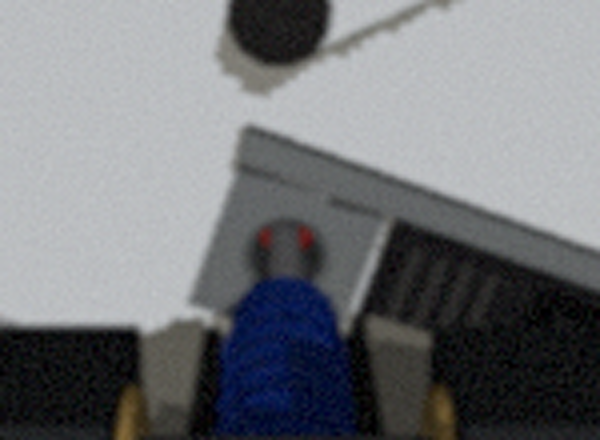

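The picture shows the rod inside the hole with red visible on both sides of it at (265,238) and (306,238), and the cover open. I'll ease off slightly more and then hand in.

Scaled: -0.0004 m is -0.008.

drive_effector(offsets="0,0,-0.008,0,0;0,0,0,0,0;0,0,0,0,0;0,0,0,0,0")

```text
clock: 15.6
position: [0.5663, -0.0161, 0.1274]
ee_rot: [1.931, 2.478, 0.001]
force: [-1.4, 0.7, 10.0]
width: 0.191
gripper_force: 40.0
```

```bash
python3 -c "
from cell import arm, eyes
print(arm.observe()['force']); print(arm.sign_off())"
```

```text
[-1.44837244  0.72925399  9.99139245]
the job is handed in; nothing more can be done
None
```

The job is handed in at 15.6 s of the 48 s: the cover is open to its stop, and the gripper still holds the upright pin on the switch, pressed to its stop at about 10 N; no verdict was returned.

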